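# Register a walnut blank on the crosscut sled

## Task

Set up the crosscut sled for the next cut by pushing with the fingertips, without picking anything up: flip the red flip stop over so that it drops all the way down in front of the fence, push the long walnut blank straight back until its long side is flat against the fence, well short of the stop, then slide it along, keeping it against the fence all the way, until its end is snug against the stop. Never lift or tip the blank, do not shove the stop's carriage out of its setting along the fence, and leave the short finished spacer and everything else on the bench where it is.

Things in the scene. Friction and masses are not known exactly. Their poses are not given: they have to be found in the camera images.
- sled: crosscut sled parked on the bench; it does not move. Origin on the bench top; x points from the robot's side to the fence, y along the fence (robot's left), z up. Plywood base x -200 to 140, y -240 to 240 mm, smooth top at z = 21. Low stiffener along the near edge, x -200 to -182, top z = 49. The saw kerf, a dark 3 mm slot at y = 0, does not catch the blank. A red guard block stands behind the fence
- fence_foot (a point): point at the foot of the maple fence's face, on the kerf line: sled frame (70, 0, 21) mm, axes as the sled's. The flat face looks to -x and runs along y over the whole sled; the fence is 30 mm thick and its top is 57 mm above the bench
- flip_stop (a joint): angle of the red flip stop (rad): 0 = right down in front of the fence, on its hard end; about 2.4 = flipped up and back, as it starts, leaning on its back stop (2.5). It swings freely about a pivot parallel to the fence: pushed from behind towards the robot until below about 2.1 it tips over and drops down by its own weight in about a second
- stop_back (a point): middle of the outer face of the stop's foot, on its mid-line; moves with the stop. Flipped up, this face looks up and away from the robot and is the place to push: the point is then about 23 mm behind the pivot and 57 mm above it. The stop is a 16 mm wide L: a bar 55 mm long, 10 thick from the pivot, and at its end the foot, 36 mm deep, 53 long; flipped up it reaches 155 mm above the bench
- stop_face (a point): spot that the blank's end meets: centre of the left (+y) face of the stop's foot when down, at half the blank's height; axes as the sled's, sled x = 51, z = 30.5 mm. Fixed to the stop's carriage, it stays put as the stop swings. From here the pivot is 34 mm in +x, 8 in -y, 46.5 higher. Down, the foot ends 3 mm above the base. The carriage on the fence (44 mm along it, top 87 mm over the bench) slips at 60 N
- blank_center (a point): centre of the loose long walnut blank lying flat on the sled's left half, clear of the fence: 90 mm long (its own y), 38 wide (x), 19 thick (z), about 45 g. It starts turned up to about 25 degrees; registered, its axes are parallel to the sled's, and this point is 45 mm in +y from stop_face
- spacer_center (a point): centre of the finished walnut spacer lying on the right half of the sled: 55 mm long (y), 38 wide, 19 thick. Leave it alone
- pencil: flat red carpenter's pencil, 175 x 13 x 7 mm, long axis x, lying on the sled's right half near its front. Leave it alone
- glue: yellow glue bottle, 66 mm diameter, 188 mm tall, standing on the bench beside the sled. Leave it alone
- square: combination square, 300 mm steel blade along its x, blue head, lying on the bench to the right. Leave it alone
- tape: yellow tape measure, 68 x 36 x 64 mm, standing on the bench. Leave it alone
- plane: block plane, 160 x 48 x 48 mm, on the bench to the left. Leave it alone
- jar: screw jar, 68 mm diameter, 85 mm tall, on the bench. Leave it alone
- blank: the same blank; origin at the centre of its underside
There are look-alikes about, which are no part of the job. What is shaped like the blank but blue or grey is not meant.

How it is judged:
By the outcome, as a careful person would: the job done as asked, in the order asked, and still so for the second after the job is handed in, with the robot touching nothing.
It also fails if it takes over 59 s, if anything falls off the work surface, if the arm or the gripper's body presses on something with over 40 N, if the wrist force passes 120 N, or if a joint passes its speed limit or range.

## Robot

A 6-joint arm with a two-finger parallel gripper is mounted at the origin on the work surface. World frame = base frame: x ahead of the robot, y to its left, z up, the work surface at z = 0. Lengths are in mm, angles in rad, forces in N, time in s.
With the tool pointing down it reaches from about 300 to 875 mm from the base axis. Payload 6.4 kg.
Tool frame: the origin (TCP) lies at the very end of the fingers, on their centre line; the grasp point (between the pads) lies ctrl.hold_point_z behind it (ctrl.hold_point_z is the distance from the TCP to the grasp point, in mm); z points along the fingers, x is the direction in which the jaws open and shut, and the axes are right-handed (so a half turn about z gives the same grasp; the last joint's range is limited). The gripper opens to 85 mm and grips with 20 to 120 N. Pads are 22 mm wide; open, the fingers measure 114 mm over their backs; the gripper's body (76 mm by 85 mm) begins 54 mm behind the grasp point. The pads swing forward as they close: fully open they stand 13 mm farther back than shut.
Start: joints at [0.937, 0.181, 1.607, -0, 1.354, -0.206], TCP at [238.541, 523.201, 231.288] pointing down, gripper open.
Joint ranges: [-2.99, 2.99], [-0.89, 2.07], [0.3, 2.58], [-1.14, 4.28], [0, 2.63], [-3.12, 3.12]. Speed limits (rad/s): [2.57, 2.57, 3.01, 3.14, 3.14, 3.14].

## Interface

Orientations are given as a rotation vector (axis times angle).
In Python, from cell import monitor, cams, job_done, ctrl gives the robot as it stands.
- The arm moves only by the tool drive_tool, never from a script. Its argument "increments" is a list of rows, each a list of 7 numbers: the shift along the world's x, y, z in units of 200 mm (1.0 is 200 mm), then the turn, a rotation vector about the world's x, y, z in units of 90 degrees (1.0 is 90 degrees), then the opening, from 0 (shut) to 1 (fully open). In form: [[x, y, z, rx, ry, rz, claw], ...]. A call has 1 to 12 rows; each row is the pose to reach, as a shift and turn from the pose measured when the call began; what a row does not reach only later rows make up. A row lasts 1/8 s, in which the tool goes at most 62.5 mm and 10.7 degrees, less where a joint would pass 70% of its speed; a pose out of reach is approached as far as the arm can. A call with a number of a shift or a turn outside -1 to 1 is refused whole. A call with a gripper value outside its range is refused whole. The fingers move at their own pace and stop on an object; "force" is the grip in N (left out, the last holds). Time passes only in rows, so rows that repeat a pose let the fingers close. It gives the time, the measured TCP pose, the force and the opening at its end, in the units of the state.
- monitor.get_obs(): the state, without advancing time (a new reading comes with each control period).
- cams.grab_frame(name): name is "scene" or "top" or "wrist"; returns a dict with "image" (420x560x3 uint8, red, green, blue), "K" (3x3 intrinsics, pixels), "T" (4x4, takes a point from camera to world coordinates). Camera axes: x right, y down, z forward; pixel columns grow to the right and rows downward; lengths in mm; the calibration is good to about 2 mm. A picture is of the moment at which its call begins. There is no depth.
- job_done(): hands the job in, once; it reports no verdict.
The state is a dict: "time": time; "q": joint angles; "qd": joint speeds; "effort": joint torques, N m; "eef_pos": TCP position; "tool_rot": TCP orientation; "contact_force": force on the tool from outside, world axes, zero at the start; "ft_torque": the same for the moment, N m; "opening": finger opening in mm.
Only numpy, scipy, OpenCV 4.12 (cv2) and the standard library are available. Lean on these libraries where they do the work, as an engineer would, in place of code of your own. Each camera call takes 0.05 s, during which the arm holds its last target.

## Working session

There is one attempt and no reset: what is moved stays moved. The work goes in short steps, Python scripts to look and compute and a tool call to move; the robot and the scene stay as the last step left them, time stands still between calls to the robot, and variables do not carry over. Pictures are saved under pics/ and viewed, and the job is handed in when it is done.

Besides the shell and the picture viewer there is one more tool, called after "Request:" as name(argument=value, ...) on one line, values as JSON. drive_tool: Moves the arm, as the interface text tells. Its arguments: {"type":"object","properties":{"increments":{"type":"array","items":{"type":"array","items":{"type":"number","minimum":-1,"maximum":1}}},"force":{"type":"number"}},"required":["increments"]}

```bash
ls; mkdir -p pics; python3 - <<'E'
from cell import monitor,cams,ctrl
import cv2,pickle
print(monitor.get_obs(), ctrl.hold_point_z)
for n in ["scene","top","wrist"]:
    f=cams.grab_frame(n); cv2.imwrite(f"pics/{n}0.png",f["image"][:,:,::-1]); pickle.dump(f,open(f"pics/{n}0.pkl","wb"))
    print(n,f["K"].tolist(),f["T"].round(3).tolist())
E
```

```text
pics
{'time': 0.0, 'q': array([ 9.36719584e-01,  1.81581388e-01,  1.60802636e+00, -3.02384212e-05,
        1.35384430e+00, -2.06284088e-01]), 'qd': array([ 0.00066974, -0.00027997, -0.00055442, -0.00287542, -0.00117151,
        0.0016402 ]), 'effort': array([ 7.45297848e-05, -4.44886529e+01, -3.51330113e+01, -3.96994874e-04,
        9.32117400e-03,  2.38616065e-05]), 'eef_pos': array([238.17936836, 522.71210598, 230.35262828]), 'tool_rot': array([ 2.64177258,  1.69890827, -0.00271094]), 'contact_force': array([ 0.44219032, -0.17911481, -0.17839226]), 'ft_torque': array([-0.00718921, -0.007728  ,  0.04702039]), 'opening': 85.36702866290821} 18.700000000000003
scene [[428.88841345394053, 0.0, 284.6921684660641], [0.0, 428.88841345394053, 208.9473189570868], [0.0, 0.0, 1.0]] [[0.377, 0.554, -0.742, 1359.36], [0.926, -0.221, 0.305, -333.412], [0.005, -0.803, -0.596, 759.43], [0.0, 0.0, 0.0, 1.0]]
top [[522.1628908052588, 0.0, 279.16296863731105], [0.0, 522.1628908052588, 216.8634417981336], [0.0, 0.0, 1.0]] [[0.019, -0.992, 0.126, 365.06], [-1.0, -0.019, 0.004, 0.415], [-0.001, -0.126, -0.992, 1420.016], [0.0, 0.0, 0.0, 1.0]]
wrist [[352.3672435614891, 0.0, 290.0526961918569], [0.0, 352.3672435614891, 215.63751231416657], [0.0, 0.0, 1.0]] [[0.415, 0.863, 0.286, 164.621], [0.91, -0.393, -0.133, 556.602], [-0.002, 0.316, -0.949, 372.864], [0.0, 0.0, 0.0, 1.0]]
```

View pics/scene0.png

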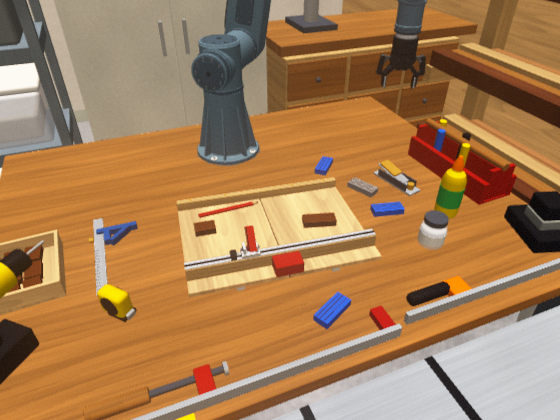

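View pics/top0.png

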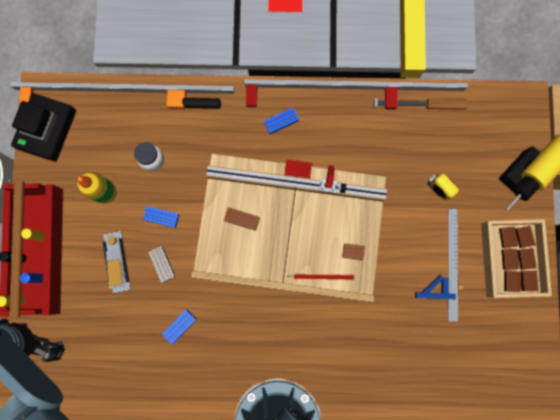

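View pics/wrist0.png

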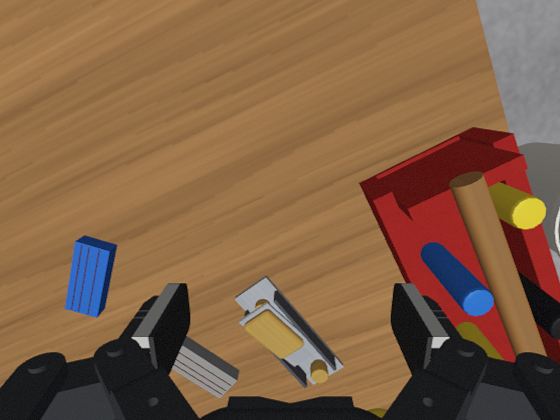

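```bash
python3 - <<'E'
import cv2
t=cv2.imread('pics/top0.png'); 
c=t[60:260,180:400]; cv2.imwrite('pics/topc.png',cv2.resize(c,None,fx=3,fy=3,interpolation=cv2.INTER_CUBIC)[:600])
E
```

```text
(no output)
```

View pics/topc.png

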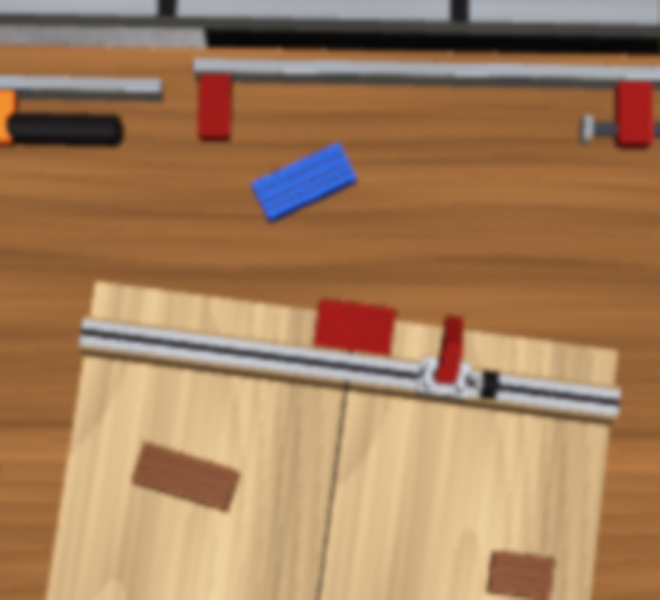

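```bash
cat > h.py <<'E'
import numpy as np,cv2,pickle
from scipy.optimize import least_squares
def ray(f,u,v,z):
    K,T=f["K"],f["T"]; d=T[:3,:3]@np.linalg.solve(K,[u,v,1.]); o=T[:3,3]
    return o+d*(z-o[2])/d[2]
def proj(f,P):
    P=np.atleast_2d(P); T=f["T"]; c=(P-T[:3,3])@T[:3,:3]; p=c@f["K"].T; return p[:,:2]/p[:,2:]
def sw(s,P):  # sled->world, s=(x,y,th)
    P=np.atleast_2d(np.asarray(P,float)); c,n=np.cos(s[2]),np.sin(s[2])
    return np.c_[s[0]+c*P[:,0]-n*P[:,1], s[1]+n*P[:,0]+c*P[:,1], P[:,2]]
def ws(s,P):
    P=np.atleast_2d(np.asarray(P,float)); c,n=np.cos(s[2]),np.sin(s[2]); d=P[:,:2]-s[:2]
    return np.c_[c*d[:,0]+n*d[:,1], -n*d[:,0]+c*d[:,1], P[:,2]]
def grab(n,name):
    from cell import cams
    f=cams.grab_frame(n); cv2.imwrite(f"pics/{name}.png",f["image"][:,:,::-1]); pickle.dump(f,open(f"pics/{name}.pkl","wb")); return f
def load(name): return pickle.load(open(f"pics/{name}.pkl","rb"))
def crop(name,out,u0,v0,u1,v1,k):
    i=cv2.imread(f"pics/{name}.png")[v0:v1,u0:u1]; cv2.imwrite(f"pics/{out}.png",cv2.resize(i,None,fx=k,fy=k,interpolation=cv2.INTER_CUBIC))
E
python3 - <<'E'
from h import *
f=load('top0')
for n,u,v,z in [("BL",211.5,154.5,21),("BR",385.5,176.5,21),("kerf top",295.5,188,21),("kerf bot",285,284,49),("stiffR",373,300,49),("stiffL",193,273,49),("fenceL top front",206.5,177.5,57),("fenceR",386,198.5,57)]:
    print(n,ray(f,u,v,z).round(1))
for z in [40]:
    for u,v in [(228,208),(260,216),(255,230.3),(224.3,221)]: print(ray(f,u,v,z).round(1))
for u,v in [(342.5,246),(364.5,245),(364,260),(342.5,259)]: print(ray(f,u,v,40).round(1))
E
```

```text
BL [711.4 194.4  21. ]
BR [ 658.9 -282.3   21. ]
kerf top [622.5 -37.4  21. ]
kerf bot [363.1 -13.1  49. ]
stiffR [ 326.3 -242.1   49. ]
stiffL [387.  227.6  49. ]
fenceL top front [639.7 200.4  57. ]
fenceR [ 592.2 -275.9   57. ]
[561.4 142.5  40. ]
[541.5  56.6  40. ]
[503.   68.9  40. ]
[526.3 151.3  40. ]
[ 465.6 -163.5   40. ]
[ 469.4 -221.7   40. ]
[ 429.8 -220.3   40. ]
[ 431.3 -163.6   40. ]
```

Request:
drive_tool(increments=[[0.2,-0.25,0.15,0,0,0.1,0.5],[0.4,-0.5,0.3,0,0,0.2,0.5],[0.6,-0.75,0.4,0,0,0.2,0.5],[0.7,-1,0.4,0,0,0.2,0.5],[0.7,-1,0.4,0,0,0.2,0.5]])

```text
time: 0.78
eef_pos: [380.0, 320.1, 311.0]
tool_rot: [2.348, 2.085, -0.001]
contact_force: [-0.1, 0.6, -0.2]
opening: 42.7
```

Request:
drive_tool(increments=[[0.2,-0.3,0,0,0,0,0],[0.4,-0.6,0,0,0,0,0],[0.6,-0.9,0,0,0,0,0],[0.7,-1,0,0,0,0,0],[0.7,-1,0,0,0,0,0]])

```text
time: 1.4
eef_pos: [521.5, 117.6, 310.1]
tool_rot: [2.353, 2.08, -0.003]
contact_force: [0.2, 0.8, -0.8]
opening: -0.0
```

Request:
drive_tool(increments=[[0,-0.3,0,0,0,0,0],[0,-0.5,0,0,0,0,0],[0,-0.5,0,0,0,0,0]])

```text
time: 1.78
eef_pos: [521.0, 17.1, 309.6]
tool_rot: [2.356, 2.078, -0.003]
contact_force: [0.4, -0.6, 0.4]
opening: -0.0
```

```bash
python3 - <<'E'
from h import *
from scipy.spatial.transform import Rotation as R
from cell import monitor
o=monitor.get_obs(); print(o['time'],o['eef_pos'],o['contact_force'],o['opening']); print(R.from_rotvec(o['tool_rot']).as_matrix().round(3))
f=grab('wrist','w1'); print(f['T'].round(3))
E
```

```text
1.775 [521.03538623  17.10148376 309.64378641] [ 0.40584746 -0.57308117  0.38439432] -0.014431757416114946
[[ 0.125  0.992 -0.002]
 [ 0.992 -0.125 -0.002]
 [-0.002 -0.001 -1.   ]]
[[ 1.25000e-01  9.42000e-01  3.12000e-01  4.40821e+02]
 [ 9.92000e-01 -1.18000e-01 -4.10000e-02  2.73380e+01]
 [-2.00000e-03  3.14000e-01 -9.49000e-01  4.52095e+02]
 [ 0.00000e+00  0.00000e+00  0.00000e+00  1.00000e+00]]
```

View pics/w1.png

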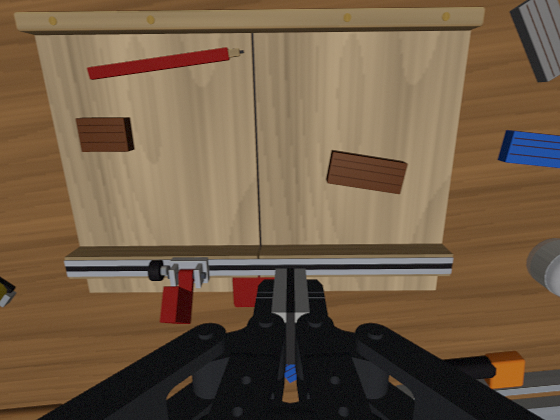

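```bash
python3 - <<'E'
from h import *
crop('w1','w1a',310,130,430,210,6)
crop('w1','w1b',50,230,290,330,3)
crop('w1','w1c',250,225,460,300,3)
crop('top0','t0c',300,150,400,220,7)
E
```

```text
(no output)
```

View pics/w1a.png

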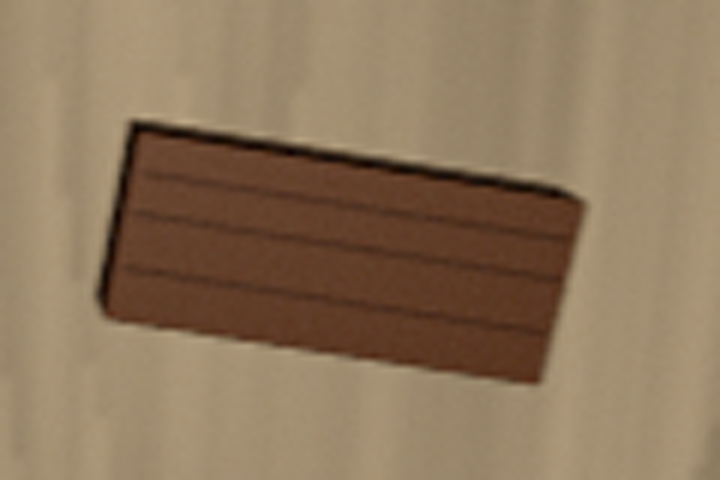

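View pics/w1b.png

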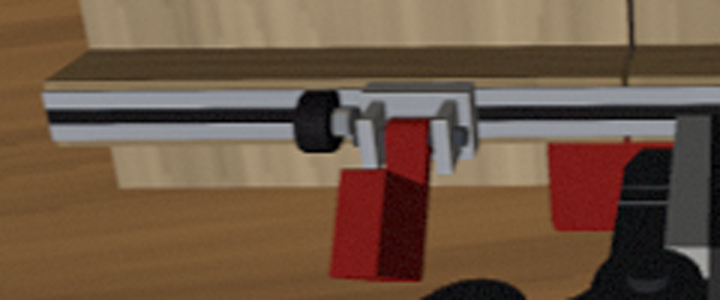

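View pics/w1c.png

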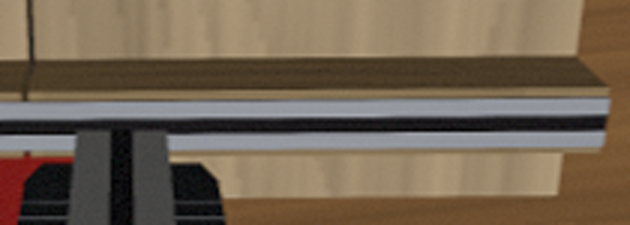

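View pics/t0c.png

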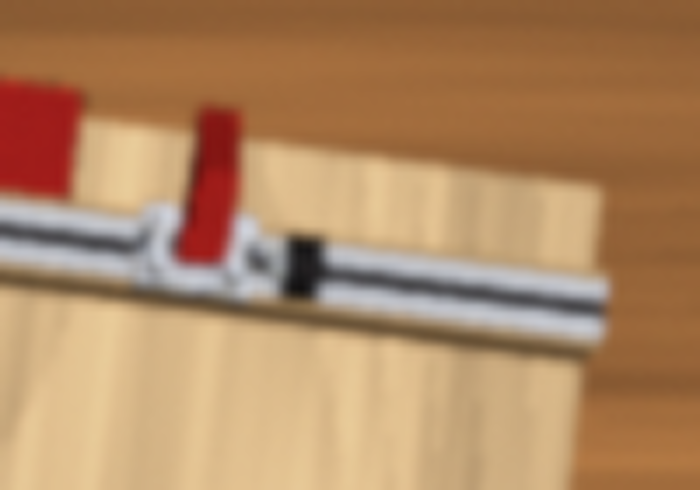

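```bash
python3 - <<'E'
from h import *
f=load('w1'); t=load('top0')
S=[((70,0,21),(260,245.4)),((70,-240,21),(79.3,246.3)),((70,240,21),(443.3,244)),((140,-240,21),(90,292.3)),((140,240,21),(436,289.7)),((-182,0,21),(253,33))]
P=np.array([a for a,b in S],float);U=np.array([b for a,b in S])
r=least_squares(lambda s:(proj(f,sw(s,P))-U).ravel(),[546,-29,-.11]); print(r.x,r.fun.reshape(-1,2).round(1))
St=[((140,240,21),(211.5,154.5)),((140,-240,21),(385.5,176.5)),((70,0,21),(295.5,188))]
s=r.x
print('top resid',(proj(t,sw(s,[a for a,b in St]))-np.array([b for a,b in St])).round(1))
c=np.array([ray(f,u,v,40) for u,v in [(332.2,150.3),(407.5,163.7),(400,194),(328,183)]])
cs=ws(s,c);print('blank',cs.round(1),cs.mean(0),np.linalg.norm(np.diff(cs,axis=0),axis=1)); d=cs[1]-cs[0];print('yaw',np.degrees(np.arctan2(-d[0],d[1])))
ct=np.array([ray(t,u,v,40) for u,v in [(228,208),(260,216),(255,230.3),(224.3,221)]]);print(ws(s,ct).mean(0))
# carriage
for z in (70,87): print('car',z,ws(s,[ray(f,171,258.3,z),ray(f,207.7,258.3,z)]).round(1))
def stop(th,y0): # stop pts
    q=np.array([(-55,0),(-55,-53),(-19,-53)]);a=-th;c,n=np.cos(a),np.sin(a)
    # rotate flipped: polar decreases
    q=np.c_[c*q[:,0]-n*q[:,1],n*q[:,0]+c*q[:,1]]
    return [(85+x,y0+dy,77+z) for x,z in q for dy in(-8,8)]
for y0 in (-90,-100,-110): print(y0,'w',proj(f,sw(s,stop(2.4,y0))).round(1).tolist(),'t',proj(t,sw(s,stop(2.4,y0))).round(1).tolist())
E
```

```text
[ 5.48298320e+02 -2.69579858e+01 -1.16990557e-01] [[ 0.7 -0.6]
 [ 0.9 -0.3]
 [-1.1 -0.5]
 [ 0.   0.1]
 [-0.2  0.5]
 [-0.2  0.3]]
top resid [[-0.2 -1.4]
 [-0.2 -0.1]
 [-0.9  1.7]]
blank [[-56.1  88.9  40. ]
 [-39.8 177.7  40. ]
 [ -3.1 172.2  40. ]
 [-17.4  85.   40. ]] [-29.10033387 130.93788567  40.        ] [90.30078695 37.08604632 88.34854686]
yaw -10.419794953843256
[-30.55034906 129.08803843  40.        ]
car 70 [[  65.9 -102.8   70. ]
 [  66.2  -59.1   70. ]]
car 87 [[ 57.9 -96.4  87. ]
 [ 58.2 -54.6  87. ]]
-90 w [[168.7, 323.5], [182.9, 323.4], [151.4, 316.5], [167.6, 316.4], [156.9, 280.5], [172.4, 280.4]] t [[336.6, 167.1], [330.4, 166.2], [336.6, 177.6], [330.1, 176.8], [334.2, 189.9], [327.9, 189.0]]
-100 w [[159.8, 323.5], [174.0, 323.4], [141.3, 316.5], [157.5, 316.4], [147.2, 280.5], [162.7, 280.4]] t [[340.5, 167.6], [334.3, 166.7], [340.6, 178.2], [334.1, 177.3], [338.2, 190.4], [331.9, 189.6]]
-110 w [[150.9, 323.6], [165.1, 323.5], [131.2, 316.6], [147.4, 316.5], [137.5, 280.6], [153.0, 280.5]] t [[344.4, 168.1], [338.2, 167.3], [344.6, 178.7], [338.2, 177.9], [342.1, 191.0], [335.8, 190.1]]
```

```bash
cat >> h.py <<'E'
S0=np.array([548.3,-27.0,-0.117])
def go(x,y,z):
    from cell import monitor
    o=monitor.get_obs(); w=sw(S0,[x,y,z])[0]; print('target',w.round(1),'units',((w-o['eef_pos'])/200).round(4))
def me():
    from cell import monitor
    o=monitor.get_obs(); tr=__import__('scipy.spatial.transform',fromlist=['x']).Rotation.from_rotvec(o['tool_rot']).as_matrix()
    print('t',o['time'],'sled',ws(S0,[o['eef_pos']]).round(1),'F',o['contact_force'].round(1),'yaw',np.arctan2(-tr[0,0],tr[1,0]).round(4),'open',round(o['opening'],1))
E
python3 -c "
from h import *
me();go(133,-82,220);go(133,-82,138);go(80,-82,138)"
```

```text
t 1.825 sled [[-32.4  41.8 309.7]] F [-0.   0.4  0.4] yaw -0.1236 open -0.6
target [ 670.8 -124.   220. ] units [ 0.7488 -0.7115 -0.4486]
target [ 670.8 -124.   138. ] units [ 0.7488 -0.7115 -0.8586]
target [ 618.2 -117.8  138. ] units [ 0.4857 -0.6806 -0.8586]
```

Request:
drive_tool(increments=[[0.25,-0.2,0,0,0,0.004,0],[0.5,-0.4,0,0,0,0.004,0],[0.75,-0.65,0,0,0,0.004,0],[0.75,-0.71,-0.2,0,0,0.004,0],[0.75,-0.71,-0.45,0,0,0.004,0],[0.75,-0.71,-0.65,0,0,0.004,0],[0.75,-0.71,-0.65,0,0,0.004,0]])

```text
time: 2.7
eef_pos: [668.7, -120.1, 175.0]
tool_rot: [-2.339, -2.084, 0.008]
contact_force: [0.0, -0.8, 0.0]
opening: 0.1
```

```bash
python3 -c "
from h import *
me();go(133,-82,138)
grab('scene','s2');grab('wrist','w2');crop('s2','s2c',170,170,390,300,3.6)"
```

```text
t 2.7 sled [[130.4 -78.4 175. ]] F [ 0.  -0.8  0. ] yaw -0.1152 open 0.1
target [ 670.8 -124.   138. ] units [ 0.0108 -0.0192 -0.1851]
```

View pics/s2c.png

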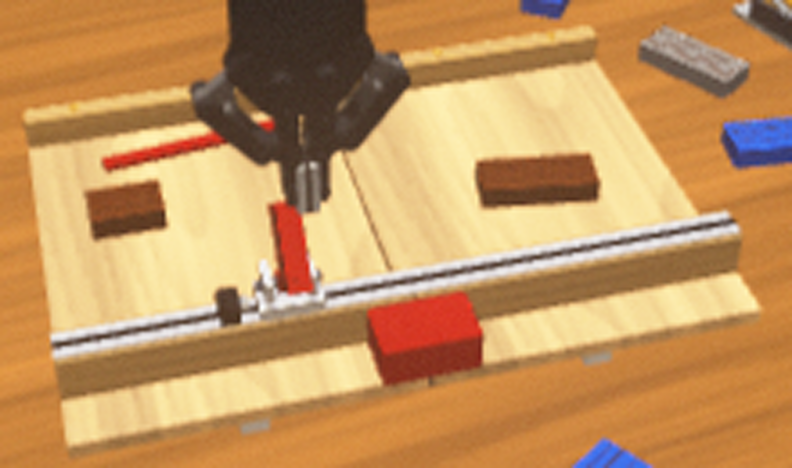

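View pics/w2.png

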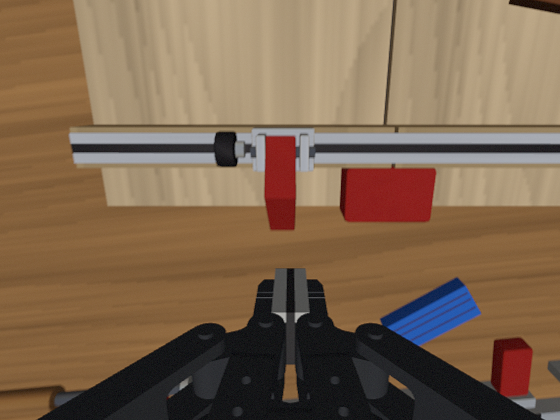

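```bash
python3 -c "
from h import *
f=load('w2')
for y0 in(-80,-85):
  for x,z in [(90,153),(85+40.6,114),(85-19-53,0)]: print(y0,x,z,proj(f,sw(S0,[(x,y0-8,z),(x,y0+8,z)])).round(1).tolist())
  print('car',proj(f,sw(S0,[(70,y0-22,70),(70,y0+22,70)])).round(1).tolist())
"
```

```text
-80 90 153 [[272.5, 182.4], [305.3, 182.4]]
-80 125.6 114 [[276.3, 224.4], [301.9, 224.5]]
-80 13 0 [[279.9, 51.0], [299.2, 51.0]]
car [[257.6, 127.6], [321.0, 127.7]]
-85 90 153 [[262.2, 182.4], [295.1, 182.4]]
-85 125.6 114 [[268.3, 224.4], [293.9, 224.5]]
-85 13 0 [[273.9, 51.0], [293.2, 51.0]]
car [[250.4, 127.6], [313.8, 127.7]]
```

Request:
drive_tool(increments=[[0.004,-0.031,-0.09,0,0,0,0],[0.004,-0.031,-0.18,0,0,0,0],[0.004,-0.031,-0.18,0,0,0,0],[-0.06,-0.023,-0.18,0,0,0,0],[-0.11,-0.017,-0.18,0,0,0,0],[-0.15,-0.012,-0.18,0,0,0,0],[-0.19,-0.008,-0.18,0,0,0,0],[-0.22,-0.004,-0.18,0,0,0,0]])

```text
time: 3.8
eef_pos: [628.5, -123.0, 146.8]
tool_rot: [2.344, 2.087, 0.001]
contact_force: [0.5, -0.1, 5.2]
opening: 0.2
```

```bash
python3 -c "
from h import *
me()
grab('scene','s3');crop('s3','s3c',170,170,390,300,3.6)"
```

```text
t 3.8 sled [[ 90.8 -86.  146.8]] F [ 0.5 -0.1  5.2] yaw -0.1156 open 0.2
```

View pics/s3c.png

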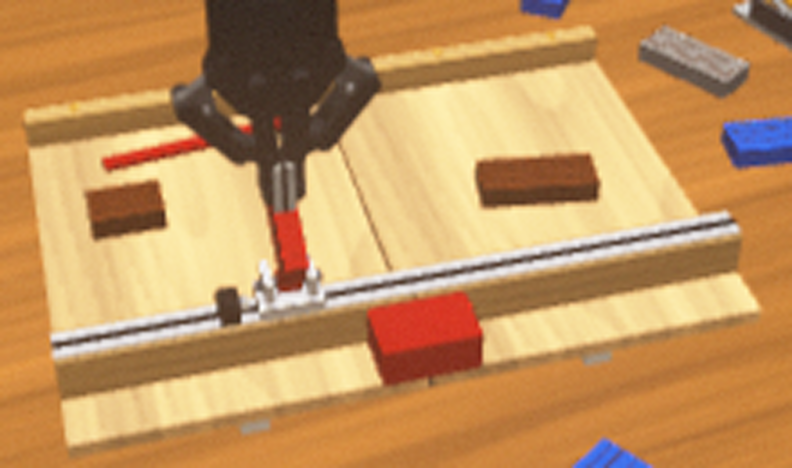

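Request:
drive_tool(increments=[[-0.03,0.01,0,0,0,0,0],[-0.06,0.012,0,0,0,0,0],[-0.09,0.017,0,0,0,0,0],[-0.09,0.017,0,0,0,0,0]])

```text
time: 4.35
eef_pos: [609.1, -119.3, 146.3]
tool_rot: [2.345, 2.088, -0.001]
contact_force: [1.0, 0.3, -0.2]
opening: -0.5
```

```bash
python3 -c "
from h import *
me()
grab('scene','s4');crop('s4','s4c',170,170,390,300,3.6)"
```

```text
t 4.35 sled [[ 71.2 -84.6 146.3]] F [ 1.   0.3 -0.2] yaw -0.1156 open -0.5
```

View pics/s4c.png

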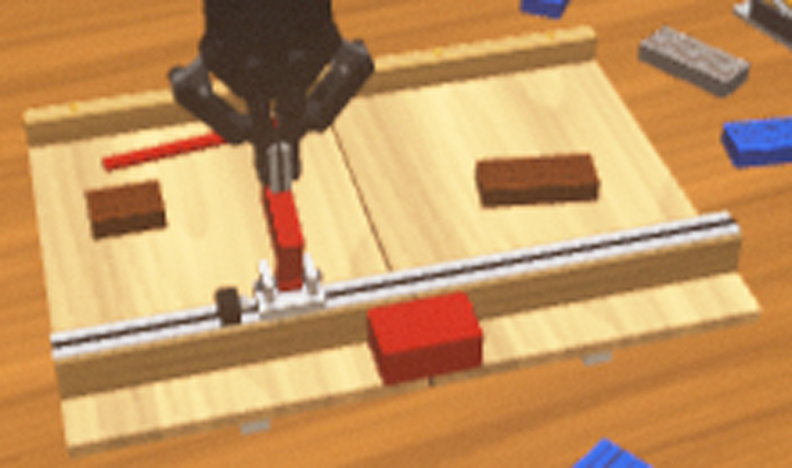

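It's now leaning towards the robot and falling. I'll raise the tool and wait.

Request:
drive_tool(increments=[[0,0,0.15,0,0,0,0.2],[0,0.1,0.3,0,0,0,0.4],[0,0.3,0.4,0,0,0,0.45],[0,0.5,0.4,0,0,0,0.45],[0,0.7,0.4,0,0,0,0.45],[-0.1,0.9,0.4,0,0,0,0.45],[-0.3,1,0.4,0,0,0,0.45],[-0.5,1,0.4,0,0,0,0.45],[-0.5,1,0.4,0,0,0,0.45]])

```text
time: 5.52
eef_pos: [507.5, 81.3, 226.2]
tool_rot: [2.344, 2.09, -0.001]
contact_force: [0.3, 0.4, -0.1]
opening: 38.2
```

```bash
python3 -c "
from h import *
me()
grab('scene','s5');crop('s5','s5c',170,170,390,300,3.6);grab('wrist','w5')"
```

```text
t 5.525 sled [[-53.2 102.8 226.2]] F [ 0.3  0.4 -0.1] yaw -0.1144 open 38.2
```

View pics/s5c.png

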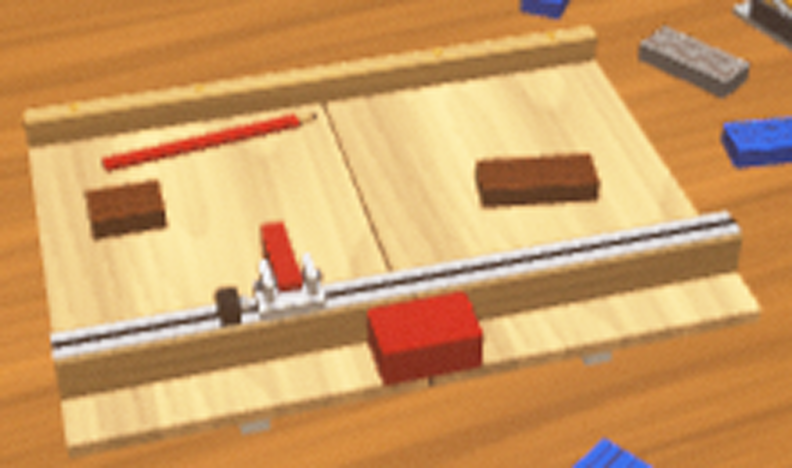

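View pics/w5.png

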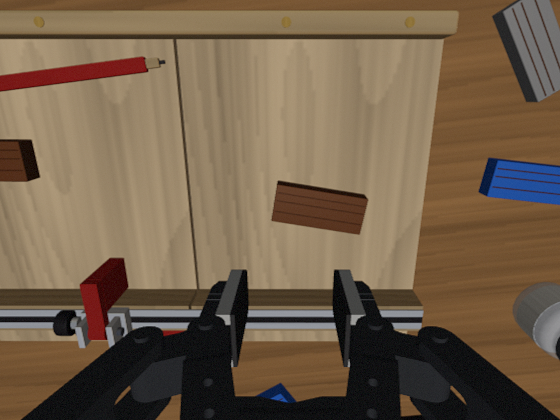

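```bash
python3 -c "
from h import *
me();go(-88,131,150);go(-88,131,25)
grab('scene','s6');crop('s6','s6c',220,210,290,260,10)
f=load('w5')
th=0
q=[(-55,0),(-55,-53),(-19,-53)]
print(proj(f,sw(S0,[(85+x,-84.5+d,77+z) for x,z in q for d in(-8,8)])).round(1).tolist())
f=load('s6');print(proj(f,sw(S0,[(85+x,-84.5+d,77+z) for x,z in q for d in(-8,8)])).round(1).tolist())"
```

```text
t 5.625 sled [[-50.3 102.3 227. ]] F [ 0.7 -0.2  0.3] yaw -0.1156 open 38.8
target [476.2 113.4 150. ] units [-0.1702  0.1644 -0.385 ]
target [476.2 113.4  25. ] units [-0.1702  0.1644 -1.01  ]
[[81.4, 281.2], [98.6, 281.2], [109.2, 256.8], [124.1, 256.9], [114.4, 286.4], [128.9, 286.5]]
[[241.7, 234.2], [248.0, 233.1], [242.8, 250.2], [249.0, 249.1], [245.6, 259.6], [251.9, 258.5]]
```

View pics/s6c.png

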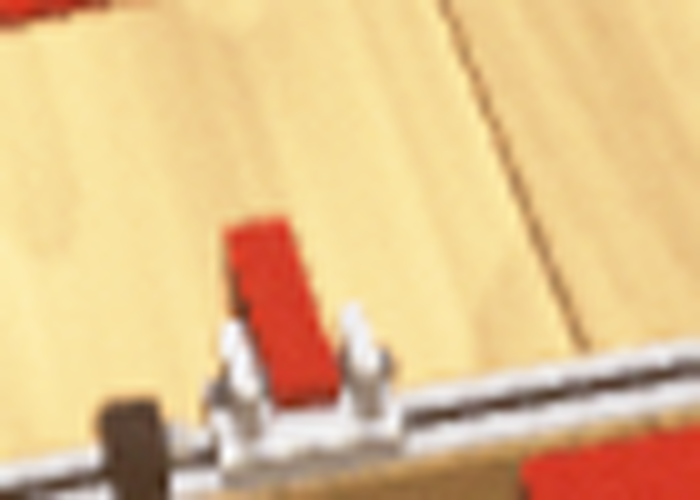

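Request:
drive_tool(increments=[[-0.12,0.1,-0.1,0,0,0,0.45],[-0.17,0.164,-0.3,0,0,0,0.45],[-0.17,0.164,-0.55,0,0,0,0.45],[-0.17,0.164,-0.75,0,0,0,0.45],[-0.17,0.164,-0.9,0,0,0,0.45],[-0.17,0.164,-0.99,0,0,0,0.45],[-0.17,0.164,-0.99,0,0,0,0.45]])

```text
time: 6.55
eef_pos: [476.4, 112.8, 27.4]
tool_rot: [2.347, 2.087, -0.002]
contact_force: [-0.3, 0.2, -0.2]
opening: 38.5
```

```bash
python3 -c "
from h import *
me();go(0,131,26);go(19,131,26)
grab('scene','s7');crop('s7','s7c',250,160,390,260,5);grab('wrist','w7')"
```

```text
t 6.55 sled [[-87.7 130.4  27.4]] F [-0.3  0.2 -0.2] yaw -0.1168 open 38.5
target [563.6 103.1  26. ] units [ 0.4358 -0.0483 -0.0071]
target [582.5 100.9  26. ] units [ 0.5302 -0.0593 -0.0071]
```

View pics/s7c.png

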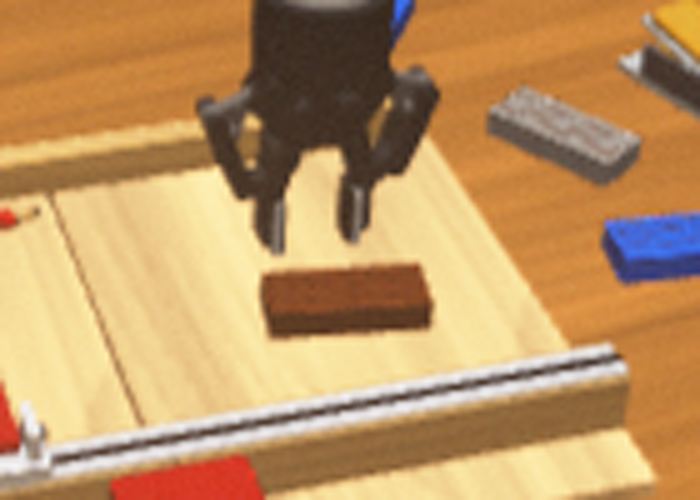

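View pics/w7.png

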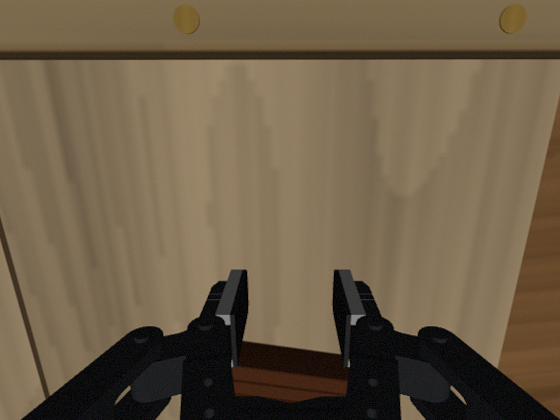

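Request:
drive_tool(increments=[[0.04,-0.005,-0.012,0,0,0,0.45],[0.08,-0.009,-0.012,0,0,0,0.45],[0.12,-0.013,-0.012,0,0,0,0.45],[0.155,-0.018,-0.012,0,0,0,0.45],[0.19,-0.022,-0.012,0,0,0,0.45],[0.225,-0.026,-0.012,0,0,0,0.45],[0.26,-0.03,-0.012,0,0,0,0.45],[0.295,-0.034,-0.012,0,0,0,0.45],[0.33,-0.038,-0.012,0,0,0,0.45],[0.365,-0.041,-0.012,0,0,0,0.45],[0.4,-0.045,-0.012,0,0,0,0.45],[0.435,-0.049,-0.012,0,0,0,0.45]])

```text
time: 8.15
eef_pos: [565.3, 103.0, 26.9]
tool_rot: [2.344, 2.086, 0.002]
contact_force: [-0.4, -0.0, 0.0]
opening: 38.4
```

```bash
python3 -c "
from h import *
me();go(12,131,25);go(21,131,25)
grab('scene','s8');crop('s8','s8c',220,160,390,260,4);grab('wrist','w8')"
```

```text
t 8.15 sled [[  1.7 131.1  26.9]] F [-0.4 -0.   0. ] yaw -0.1165 open 38.4
target [575.5 101.7  25. ] units [ 0.0513 -0.0065 -0.0093]
target [584.4 100.7  25. ] units [ 0.096  -0.0118 -0.0093]
```

View pics/s8c.png

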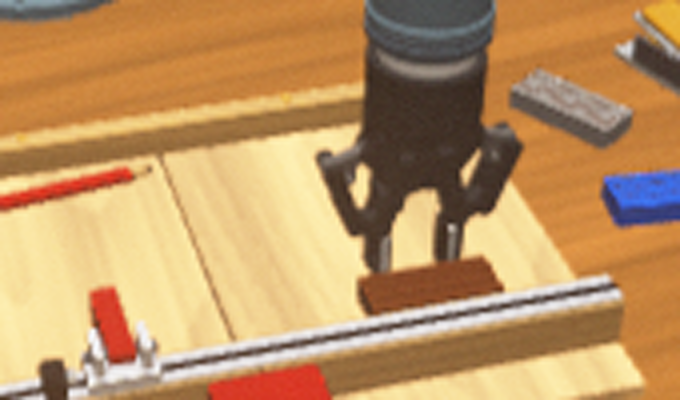

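View pics/w8.png

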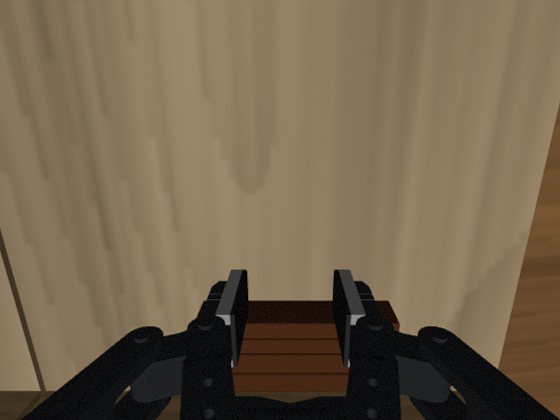

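Request:
drive_tool(increments=[[0.03,-0.003,0,0,0,0,0.45],[0.05,-0.006,0,0,0,0,0.45],[0.065,-0.008,0,0,0,0,0.45],[0.08,-0.009,0,0,0,0,0.45],[0.09,-0.011,0,0,0,0,0.45],[0.09,-0.011,0,0,0,0,0.45]])

```text
time: 9.0
eef_pos: [583.9, 100.6, 27.1]
tool_rot: [2.344, 2.085, 0.004]
contact_force: [0.1, 0.1, 0.3]
opening: 38.5
```

```bash
python3 -c "
from h import *
me()"
```

```text
t 9.0 sled [[ 20.5 130.9  27.1]] F [0.1 0.1 0.3] yaw -0.1167 open 38.5
```

No contact force yet; advance in small steps.

Request:
drive_tool(increments=[[0.008,-0.001,0,0,0,0,0.45],[0.015,-0.002,0,0,0,0,0.45],[0.02,-0.002,0,0,0,0,0.45],[0.02,-0.002,0,0,0,0,0.45]])

```text
time: 9.5
eef_pos: [584.1, 100.8, 26.5]
tool_rot: [-2.345, -2.088, 0.006]
contact_force: [-13.3, 0.5, 9.7]
opening: 38.5
```

```bash
python3 -c "
from h import *
me();grab('scene','s9');crop('s9','s9c',250,180,370,260,6)"
```

```text
t 9.5 sled [[ 20.7 131.1  26.5]] F [-13.3   0.5   9.7] yaw -0.116 open 38.5
```

View pics/s9c.png

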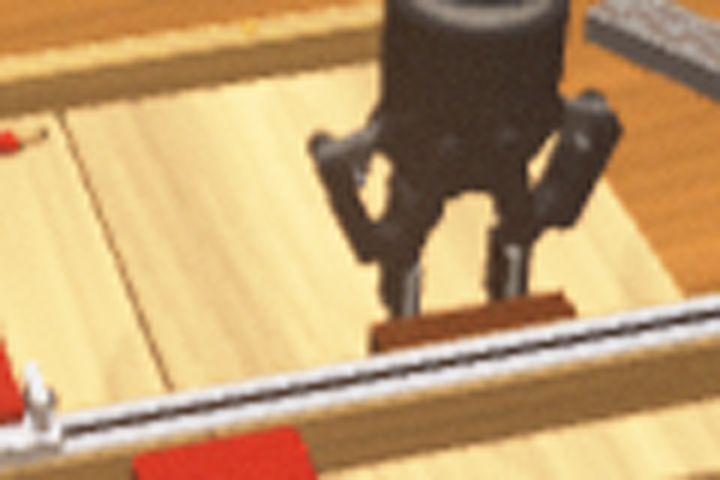

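Request:
drive_tool(increments=[[-0.05,0.006,0,0,0,0,0.45],[-0.15,0.018,0,0,0,0,0.45],[-0.2,0.023,0.1,0,0,0,0.45],[-0.2,0.023,0.4,0,0,0,0],[-0.2,0.15,0.7,0,0,0,0],[-0.2,0.25,0.7,0,0,0,0],[-0.2,0.25,0.7,0,0,0,0]])

```text
time: 10.42
eef_pos: [544.4, 151.9, 167.5]
tool_rot: [2.344, 2.091, -0.003]
contact_force: [-0.6, -0.7, 0.0]
opening: 0.0
```

```bash
python3 -c "
from h import *
me();grab('wrist','w10')
crop('w10','w10c',150,150,350,290,4)"
```

```text
t 10.425 sled [[-24.8 177.2 167.5]] F [-0.6 -0.7  0. ] yaw -0.114 open 0.0
```

View pics/w10.png

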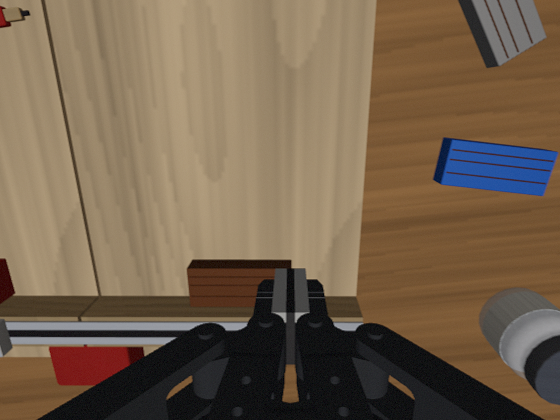

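View pics/w10c.png

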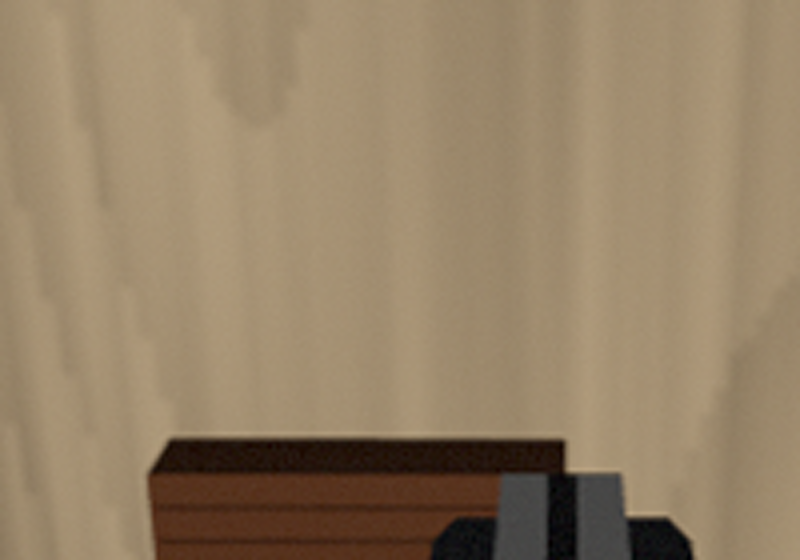

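```bash
python3 -c "
from h import *
f=load('w10')
print(ws(S0,[ray(f,193,259.5,21),ray(f,291.3,259.8,21),ray(f,187.5,268,40)]).round(1))
go(51,177+31,167);go(51,177+31,26);go(51,100,26)"
```

```text
[[ 32.1  89.3  21. ]
 [ 32.1 178.   21. ]
 [ 31.   89.8  40. ]]
target [623.2 173.6 167. ] units [0.3973 0.1131 0.0031]
target [623.2 173.6  26. ] units [ 0.3973  0.1131 -0.7019]
target [610.6  66.4  26. ] units [ 0.3343 -0.4232 -0.7019]
```

Request:
drive_tool(increments=[[0.2,0.1,0,0,0,0,0],[0.392,0.114,0,0,0,0,0],[0.392,0.114,-0.25,0,0,0,0],[0.392,0.114,-0.5,0,0,0,0],[0.392,0.114,-0.65,0,0,0,0],[0.392,0.114,-0.7,0,0,0,0],[0.392,0.114,-0.7,0,0,0,0]])

```text
time: 11.35
eef_pos: [621.7, 173.2, 25.7]
tool_rot: [-2.344, -2.089, 0.008]
contact_force: [0.3, 0.1, 0.2]
opening: -0.2
```

```bash
python3 -c "
from h import *
me();go(50,150,26);go(51,60,26);go(51,28,26)
grab('scene','s11');crop('s11','s11c',250,160,390,260,5)"
```

```text
t 11.35 sled [[ 49.6 207.4  25.7]] F [0.3 0.1 0.2] yaw -0.1152 open -0.2
target [615.5 116.1  26. ] units [-0.0314 -0.2853  0.0017]
target [606.   26.6  26. ] units [-0.079  -0.7328  0.0017]
target [602.2  -5.1  26. ] units [-0.0976 -0.8917  0.0017]
```

View pics/s11c.png

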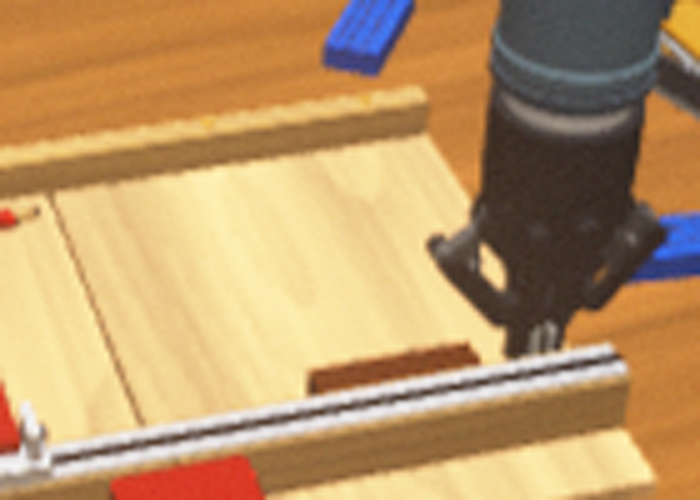

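Request:
drive_tool(increments=[[-0.003,-0.032,0,0,0,0,0],[-0.007,-0.064,0,0,0,0,0],[-0.01,-0.096,0,0,0,0,0],[-0.013,-0.128,0,0,0,0,0],[-0.0165,-0.16,0,0,0,0,0],[-0.02,-0.192,0,0,0,0,0],[-0.023,-0.224,0,0,0,0,0],[-0.0265,-0.256,0,0,0,0,0],[-0.03,-0.288,0,0,0,0,0],[-0.033,-0.32,0,0,0,0,0],[-0.0365,-0.352,0,0,0,0,0],[-0.04,-0.384,0,0,0,0,0]])

```text
time: 12.9
eef_pos: [614.7, 96.2, 27.0]
tool_rot: [-2.345, -2.09, 0.005]
contact_force: [-0.3, 0.5, 0.4]
opening: -0.3
```

```bash
python3 -c "
from h import *
me();go(51,60,26);go(51,34,26)
grab('scene','s12');crop('s12','s12c',220,180,360,270,5);grab('wrist','w12')"
```

```text
t 12.9 sled [[ 51.6 130.1  27. ]] F [-0.3  0.5  0.4] yaw -0.1151 open -0.3
target [606.   26.6  26. ] units [-0.0437 -0.3478 -0.0049]
target [602.9   0.8  26. ] units [-0.0589 -0.4769 -0.0049]
```

View pics/s12c.png

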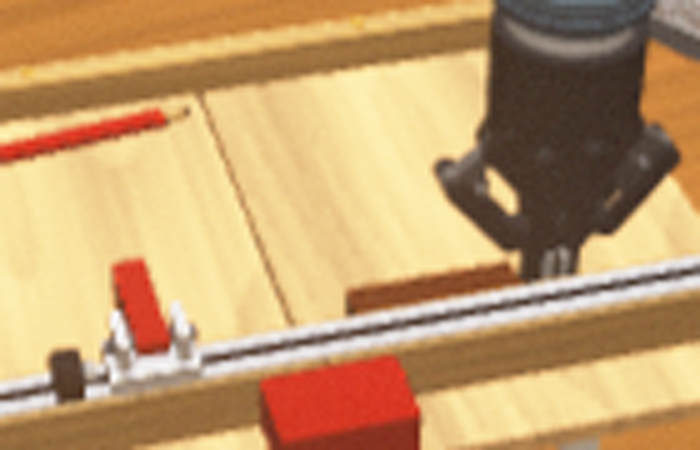

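View pics/w12.png

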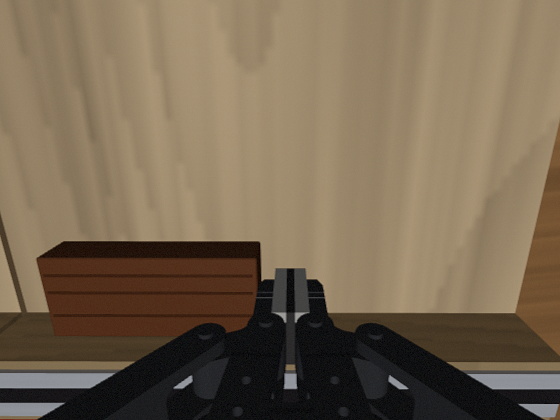

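```bash
python3 -c "
from h import *
f=load('w12');crop('w12','w12c',30,225,290,345,3)
print(ws(S0,[ray(f,65,242,21),ray(f,260,242,21),ray(f,39,258,40),ray(f,261,258,40)]).round(1))"
```

```text
[[ 32.8  26.5  21. ]
 [ 32.5 115.5  21. ]
 [ 31.8  27.8  40. ]
 [ 31.6 117.5  40. ]]
```

View pics/w12c.png

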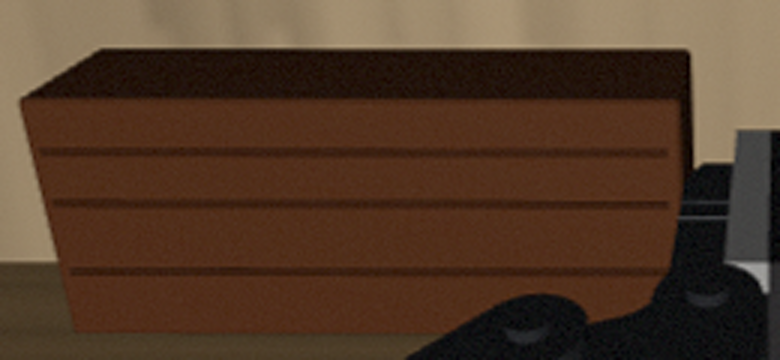

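Request:
drive_tool(increments=[[-0.004,-0.04,0,0,0,0,0],[-0.0085,-0.08,0,0,0,0,0],[-0.0125,-0.12,0,0,0,0,0],[-0.017,-0.16,0,0,0,0,0],[-0.021,-0.2,0,0,0,0,0],[-0.0255,-0.24,0,0,0,0,0],[-0.0295,-0.28,0,0,0,0,0],[-0.034,-0.32,0,0,0,0,0],[-0.038,-0.36,0,0,0,0,0],[-0.0425,-0.4,0,0,0,0,0],[-0.0465,-0.43,0,0,0,0,0],[-0.05,-0.46,0,0,0,0,0]])

```text
time: 14.5
eef_pos: [604.7, 3.4, 27.0]
tool_rot: [-2.346, -2.089, 0.005]
contact_force: [-0.4, 0.4, -0.5]
opening: -0.0
```

```bash
python3 -c "
from h import *
me();go(52,26,26)
grab('scene','s13');crop('s13','s13c',220,180,340,270,6);grab('wrist','w13');crop('w13','w13c',0,225,290,345,2.7)"
```

```text
t 14.5 sled [[52.5 36.8 27. ]] F [-0.4  0.4 -0.5] yaw -0.1157 open -0.0
target [603.   -7.2  26. ] units [-0.0088 -0.0532 -0.005 ]
```

View pics/s13c.png

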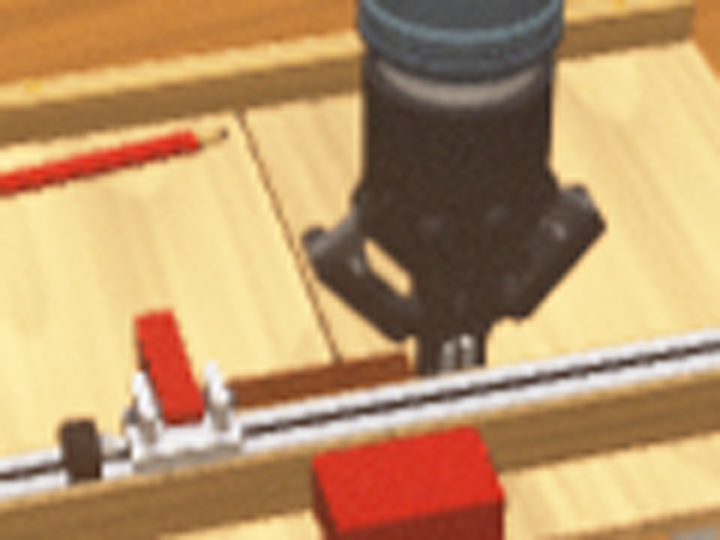

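View pics/w13c.png

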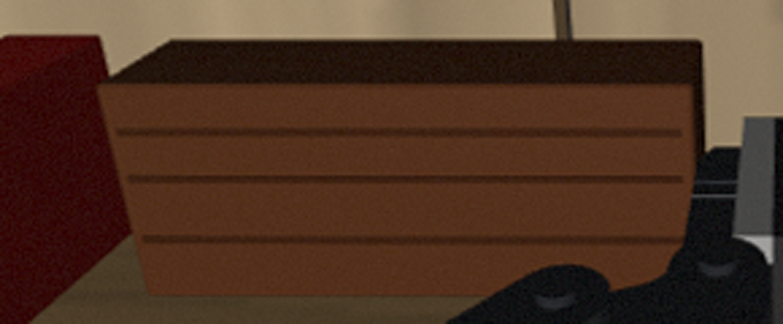

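Request:
drive_tool(increments=[[-0.001,-0.012,0,0,0,0,0],[-0.002,-0.022,0,0,0,0,0],[-0.003,-0.03,0,0,0,0,0],[-0.004,-0.036,0,0,0,0,0],[-0.005,-0.04,0,0,0,0,0],[-0.005,-0.04,0,0,0,0,0]])

```text
time: 15.35
eef_pos: [603.8, -5.0, 27.0]
tool_rot: [2.347, 2.088, -0.005]
contact_force: [-0.5, -0.2, -0.1]
opening: 0.0
```

```bash
python3 -c "
from h import *
me();grab('wrist','w14');crop('w14','w14c',0,225,290,345,2.7)"
```

```text
t 15.35 sled [[52.6 28.3 27. ]] F [-0.5 -0.2 -0.1] yaw -0.1164 open 0.0
```

View pics/w14c.png

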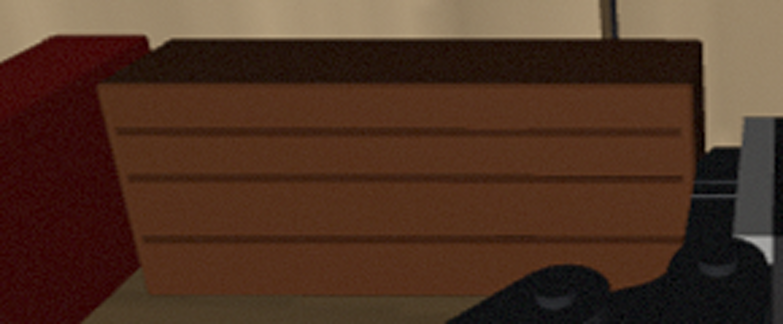

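Request:
drive_tool(increments=[[-0.0005,-0.005,0,0,0,0,0],[-0.001,-0.009,0,0,0,0,0],[-0.001,-0.013,0,0,0,0,0],[-0.001,-0.013,0,0,0,0,0]])

```text
time: 15.9
eef_pos: [603.7, -6.5, 27.1]
tool_rot: [-2.346, -2.088, 0.003]
contact_force: [0.0, 5.6, 1.7]
opening: -0.4
```

```bash
python3 -c "
from h import *
me();grab('wrist','w15');crop('w15','w15c',0,225,290,345,2.7)"
```

```text
t 15.9 sled [[52.6 26.9 27.1]] F [0.  5.6 1.7] yaw -0.1163 open -0.4
```

View pics/w15c.png

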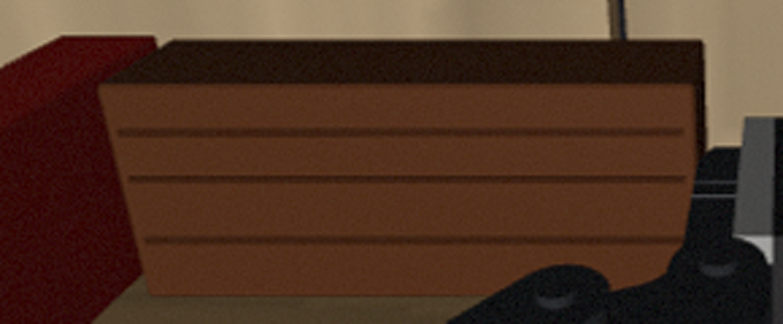

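Request:
drive_tool(increments=[[0,-0.006,0,0,0,0,0],[0,-0.008,0,0,0,0,0],[0,-0.008,0,0,0,0,0]])

```text
time: 16.32
eef_pos: [603.7, -6.5, 27.1]
tool_rot: [-2.345, -2.087, 0.001]
contact_force: [0.4, 7.2, 1.3]
opening: -0.1
```

Request:
drive_tool(increments=[[0.002,0.02,0,0,0,0,0],[0.007,0.07,0,0,0,0,0],[0.015,0.15,0,0,0,0,0],[0.015,0.15,0.2,0,0,0,0],[-0.2,0.15,0.5,0,0,0,0],[-0.5,0.1,0.7,0,0,0,0],[-0.7,-0.1,0.8,0,0,0,0],[-0.7,-0.1,0.8,0,0,0,0]])

```text
time: 17.32
eef_pos: [462.8, -26.9, 189.0]
tool_rot: [2.347, 2.088, 0.001]
contact_force: [0.9, 0.7, -1.5]
opening: 0.1
```

```bash
python3 -c "
from h import *
me();grab('wrist','w16');crop('w16','w16c',140,180,400,330,3);grab('scene','s16');crop('s16','s16c',170,170,390,300,3.6)"
```

```text
t 17.325 sled [[-84.9  -9.9 189. ]] F [ 0.9  0.7 -1.5] yaw -0.1168 open 0.1
```

View pics/w16.png

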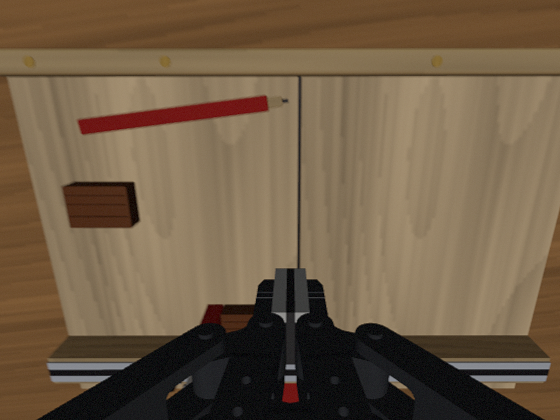

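View pics/s16c.png

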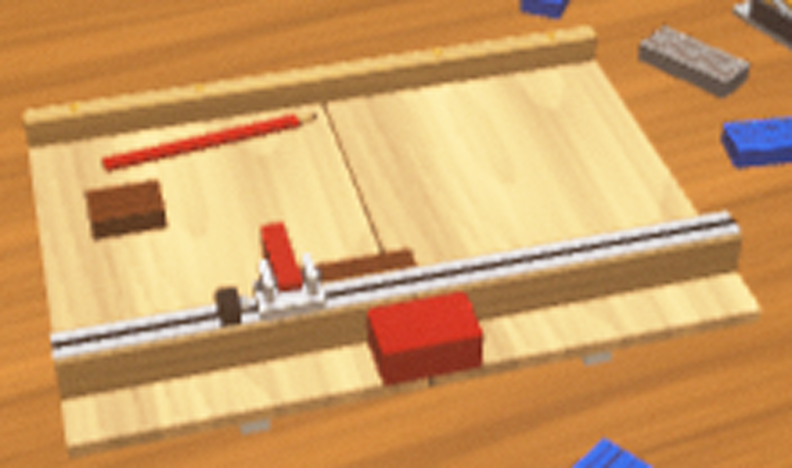

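View pics/w16c.png

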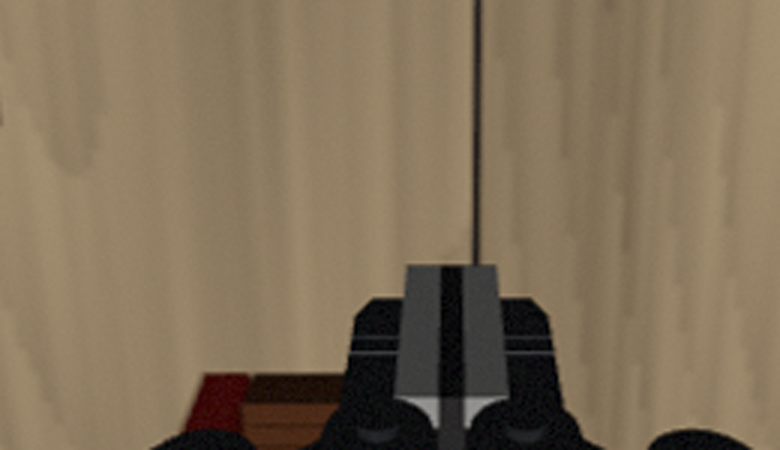

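Request:
drive_tool(increments=[[0.1,0.25,0.1,0,0,0,0],[0.2,0.5,0.2,0,0,0,0],[0.3,0.6,0.2,0,0,0,0],[0.3,0.6,0.2,0,0,0,0],[0.3,0.6,0.2,0,0,0,0]])

```text
time: 18.05
eef_pos: [523.4, 93.7, 226.7]
tool_rot: [-2.346, -2.087, 0.002]
contact_force: [0.3, 0.0, 0.2]
opening: 0.2
```

```bash
python3 -c "
from h import *
me();grab('wrist','w17');crop('w17','w17c',70,180,270,320,4)"
```

```text
t 18.05 sled [[-38.8 116.9 226.7]] F [0.3 0.  0.2] yaw -0.1167 open 0.2
```

View pics/w17c.png

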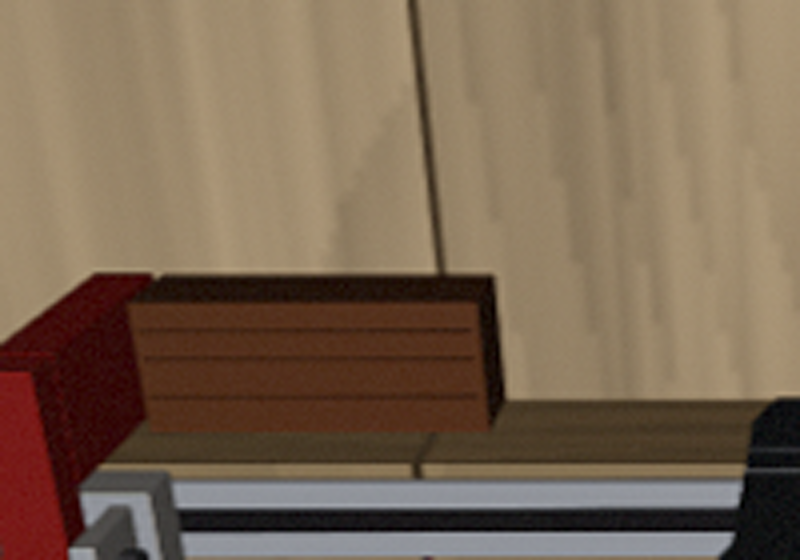

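```bash
python3 -c "
from h import *
f=load('w17')
print(ws(S0,[ray(f,70+u/4,180+v/4,z) for u,v,z in [(162,275,21),(495,275,21),(130,302,40),(477,302,40),(150,430,40),(490,430,40),(503,400,21)]]).round(1))
a=load('s5')['image'].astype(int);b=load('s16')['image'].astype(int)
d=np.abs(a-b).sum(2); 
print('carriage diff',d[235:262,228:262].mean(), 'spacer/pencil',d[195:240,190:235].mean(),d[200:222,195:262].mean())
from cell import job_done
job_done()"
```

```text
[[ 32.7 -76.1  21. ]
 [ 32.8  13.3  21. ]
 [ 31.9 -75.   40. ]
 [ 31.9  13.7  40. ]
 [ 68.9 -75.9  40. ]
 [ 68.9  13.8  40. ]
 [ 70.4  12.3  21. ]]
carriage diff 12.422657952069716 spacer/pencil 5.249876543209877 5.044776119402985
the job is handed in; nothing more can be done
```

The sled is set up and handed in after about 18 s of the 59 s allowed. The stop is down, the blank is flat against the fence, and its end is snug against the stop.

**What I did**
- **Stop:** I pushed the red flip stop over from behind, and it dropped down in front of the fence. The fingertip rode about 8 mm up the foot during the first push, with 5 N on the tool. A second short push tipped it over.
- **Blank to fence:** I pushed the blank straight back with both fingertips until it met the fence at about 13 N. Its leading end was then about 165 mm short of the stop.
- **Blank to stop:** I slid it along the fence with the shut fingers until it met the stop at 5.6 N. I then pressed up to 7.2 N, with no further movement.

**Last checks**
- **Blank position:** its near side is at sled x about 32 mm at both ends, which is flat to the fence. It spans y from about -76 to +13.5 mm, and I had measured the stop face at -76.5 mm.
- **Stop:** it matches its fully-down position in the wrist view taken after it fell, and looks the same in the final pictures.
- **Carriage:** I saw no movement along the fence. The image difference there was 12, against about 5 around the spacer and pencil. I put that down to the blank now sitting in that part of the picture.
- **Spacer and pencil:** they have not moved, and I saw nothing else disturbed.

The camera measurements are good to about 2 mm, so the snug fit rests mainly on the contact force and the close-up view.

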